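# Unlock the squeeze-tab cap of a reagent jar

## Robot

A 7-joint arm with a two-finger parallel gripper is mounted at the origin on the work surface. World frame = base frame: x ahead of the robot, y to its left, z up, the work surface at z = 0. Lengths are in m, angles in rad, forces in N, time in s.
With the tool pointing down it reaches from about 0.425 to 0.925 m from the base axis. Payload 6.8 kg.
Tool frame: the origin (TCP) lies on the centre line of the jaws, within the pads' length; the fingertips stand 22 mm ahead of it and the grasp point (between the pads) lies 3 mm ahead of it (env.finger_overhang is the distance from the TCP to the fingertips, in m); z points along the fingers, y is the direction in which the jaws open and shut (so a half turn about z gives the same grasp; the last joint's range is limited). The gripper opens to 88 mm and grips with 3 to 60 N. Pads are 20 mm wide; open, the fingers measure 115 mm over their backs; the gripper's body (75 mm by 178 mm) begins 61 mm behind the grasp point.
Start: joints at [1.076, 0.477, 0.022, 1.555, -0.011, 1.109, -0.083], TCP at [0.255, -0.625, 0.245] pointing down, gripper open.
Joint ranges: [-2.96, 2.96], [-0.34, 2.1], [-1.41, 1.46], [0.24, 2.44], [-1.37, 4.51], [0.17, 1.92], [-2.96, 2.96]. Speed limits (rad/s): [2.39, 2.39, 3.14, 3.14, 3.14, 3.14, 3.14].

## Interface

Orientations are given as a rotation vector (axis times angle).
In Python, from plant import env gives the robot as it stands.
- The arm moves only by the tool send_rows, never from a script. Its argument "targets" is text: rows parted by semicolons, each of 6 numbers parted by spaces: the shift along the world's x, y, z in m, then the turn, a rotation vector about the world's x, y, z in rad. In form: tx ty tz wx wy wz; .... A call has 1 to 20 rows; each row shifts and turns the pose as measured when the row begins; what a row does not reach is not made up. A row lasts 1/12 s, in which the tool goes at most 41.7 mm and 7.16 degrees, less where a joint would pass 70% of its speed; a pose out of reach is approached as far as the arm can. A call is refused whole if a number of a shift passes 0.0417 or a number of a turn 0.125, either way. A call with a gripper value outside its range is refused whole. "fingers" is the closure, from 0 (fully open) to 1 (shut), set as the call begins (left out, the last holds). The fingers move at their own pace and stop on an object; the grip force is fixed at half the most. Time passes only in rows, so rows that do not move let the fingers close. It gives the time, the measured TCP pose, the force and the opening at its end, in the units of the state.
- env.sense(): the state, without advancing time (a new reading comes with each control period).
- env.snapshot(name): name is "side" or "top" or "wrist"; returns a dict with "image" (480x640x3 uint8, red, green, blue), "fx", "fy", "cx", "cy" (pixels), "k1" (the pictures are not rectified: a ray, as slopes to the right and down, at radius r is drawn at 1 + k1 r^2 times it, then the intrinsics apply), "camera_from_world" (4x4, takes a point from world to camera coordinates). Camera axes: x right, y down, z forward; pixel columns grow to the right and rows downward; lengths in m; the calibration is good to about 2 mm. A picture is of the moment at which its call begins. There is no depth.
- env.finish_job(): hands the job in, once; it reports no verdict.
The state is a dict: "t": time; "q": joint angles; "qvel": joint speeds; "joint_torque": joint torques, N m; "tool_pos": TCP position; "ee_rot": TCP orientation; "wrist_force": force on the tool from outside, world axes, zero at the start; "moment": the same for the moment, N m; "width": opening from 0.0 (shut) to 1.0 (fully open).
Only numpy, scipy, OpenCV 4.12 (cv2) and the standard library are available. Lean on these libraries where they do the work, as an engineer would, in place of code of your own. Each camera call takes 0.05 s, during which the arm holds its last target.

## Task

Take the white safety cap off the jar that is clamped in the steel holder: squeeze its two side tabs in, keep them in while you turn the cap counterclockwise (seen from above) until you feel it come up against its stop, then lift it straight off. Set the cap down gently on the white tile, open side down, and let go. Do not crush the cap, do not wrench or yank the neck, and leave the other things on the bench where they are.

Things in the scene. Friction and masses are not known exactly. Their poses are not given: they have to be found in the camera images.
- cap_grip (a point): White round safety cap, 53 mm in diameter, 42 mm tall, about 65 g, hollow, open below. Two flat ribbed tabs stand out of its skirt at its own +y and -y sides, 64 mm over both. This point lies on the cap's axis, 26 mm above its underside; z is up along the axis. More than 40 N on each tab cracks it.
- tab_a_face (a point): Middle of the outer face of the +y tab (the -y tab is its mirror image): 20 mm wide, 28 mm high, 10 to 38 mm above the cap's underside. Each tab slides straight in by at most 5 mm on a spring (3 N to start, 7 N fully in). Both must be in by over 4.5 mm, best fully home, to turn the cap, and stay in as it turns; 10 to 16 N on each tab is plenty.
- jar: Amber jar, 76 mm in diameter, in a steel holder with a 100 mm square foot bolted to the bench: it cannot move. Origin: on its axis at bench height. Its shoulder is 96 mm and its rim 138 mm above the bench; the closed cap's underside is at 100 mm. The cap starts locked, its axes along the jar's within 3 degrees. Over 25 N between cap and jar harms the neck.
- jar_shoulder (a point): Point on the jar's axis at the closed cap's underside. With the tabs in, the cap turns only counterclockwise, with little friction, to a springy stop (4 N m per rad) met 30 to 74 degrees from the start: where is hidden and differs each time. It lifts from 4 degrees before the stop on (it drags if pressed on the stop) and is off after 40 mm. 0.1 N m tells the stop; over 0.25 N m harms.
- tile_top (a point): White ceramic tile, 140 by 120 mm (its x and y) and 8 mm thick, fixed on the bench. This point is the middle of its upper face.
- jar_amber_mid (a point): Bystander: amber jar with a plain round cap, 66 mm in diameter, 100 mm tall, loose; point at half height.
- jar_white_mid (a point): Bystander: white jar with a plain round cap, 66 mm in diameter, 100 mm tall, loose; point at half height.
- vial_jar_mid (a point): Bystander: small amber jar with a plain round cap, 44 mm in diameter, 70 mm tall, loose; point at half height.
- petri_mid (a point): Bystander: clear round dish with lid, 59 mm in diameter, 15 mm tall, loose; point at half height.
- slide_box_mid (a point): Bystander: dark wooden slide box, 85 by 100 mm, 32 mm tall, loose; point at half height.
- spatula_grip (a point): Bystander: spatula with a wooden handle, 170 mm long, lying on the bench; point on its handle.
Mind the look-alikes: they are no part of the job. What is shaped like the part that bears cap_grip but black is not meant.

How it is judged:
On the way, in this order (a step that is already met when the one before it is completed fails the run):
1. the cap has been turned by more than 0.4 rad while still down on the neck (angle between the x axis of cap_grip and the x axis of jar, either way round above 0.4 rad and z of cap_grip in the frame of jar below 0.132 m and horizontal distance between cap_grip and jar below 0.005 m), for 0.1 s.
2. the cap has been lifted clear of the neck (height (world z) of cap_grip above 0.17 m), for 0.1 s.
At the end, for the whole second after the job is handed in: The cap stands on the tile, open side down and level (within 0.1 rad), its axis within 50 mm (along the tile's x) and 40 mm (along its y) of the tile's middle, at rest and released (x of cap_grip in the frame of tile_top between -0.05 and 0.05 m and y of cap_grip in the frame of tile_top between -0.04 and 0.04 m and z of cap_grip in the frame of tile_top between 0.022 and 0.03 m and angle between cap_grip's own z axis and vertical below 0.1 rad and linear speed of cap below 0.02 m/s); the robot touches nothing.
It fails at once if the neck was wrenched: more than 25 N between cap and jar (contact force between cap and jar above 25 N).
It fails at once if the cap was crushed: more than 80 N from the fingers together (contact force between the fingers and cap above 80 N).
It fails at once if the cap was banged down on the tile: more than 20 N (contact force between cap and tile above 20 N).
It fails at once if a bystander was moved by more than 20 mm (distance of any of jar_amber_mid, jar_white_mid, vial_jar_mid, petri_mid, slide_box_mid, spatula_grip from where it was at the start of the episode above 0.02 m).
It also fails if it takes over 72 s, if anything falls off the work surface, if the arm or the gripper's body presses on something with over 40 N, if the wrist force passes 120 N, or if a joint passes its speed limit or range.

## Working session

There is one attempt and no reset: what is moved stays moved. The work goes in short steps, Python scripts to look and compute and a tool call to move; the robot and the scene stay as the last step left them, time stands still between calls to the robot, and variables do not carry over. Pictures are saved under pics/ and viewed, and the job is handed in when it is done.

Besides the shell and the picture viewer there is one more tool, called after "Request:" as name(argument=value, ...), one argument or row to a line, values as JSON. send_rows: Moves the arm, as the interface text tells. Its arguments: {"type":"object","properties":{"targets":{"type":"string"},"fingers":{"type":"number"}},"required":["targets"]}

```bash
mkdir -p pics; ls; cat > h.py <<'E'
import numpy as np, cv2
from plant import env
def snap(n,f):
    s=env.snapshot(n); cv2.imwrite('pics/'+f,cv2.cvtColor(s['image'],cv2.COLOR_RGB2BGR))
    np.savez('pics/'+f[:-4]+'.npz',**{k:v for k,v in s.items()}); return s
def ray(s,u,v):
    K=np.array([[s['fx'],0,s['cx']],[0,s['fy'],s['cy']],[0,0,1.]])
    p=cv2.undistortPoints(np.array([[[u,v]]],float),K,np.array([float(s['k1']),0,0,0,0]))[0,0]
    T=s['camera_from_world'];R=T[:3,:3]
    return -R.T@T[:3,3],R.T@np.array([p[0],p[1],1.])
def plane(s,u,v,z):
    c,d=ray(s,u,v); return c+d*(z-c[2])/d[2]
def proj(s,P):
    T=s['camera_from_world'];p=T[:3,:3]@np.asarray(P,float)+T[:3,3];a=p[:2]/p[2];a=a*(1+float(s['k1'])*(a@a))
    return np.array([s['fx']*a[0]+s['cx'],s['fy']*a[1]+s['cy']])
def load(f): return dict(np.load('pics/'+f+'.npz'))
E
python3 - <<'E'
from h import *
for n in('side','top','wrist'):
    s=snap(n,n+'0.png'); T=s['camera_from_world']; print(n,s['fx'],s['k1'],-T[:3,:3].T@T[:3,3],T[2,:3])
print(env.sense())
E
```

```text
pics
side 613.0858623722509 -0.008886025274791992 [ 0.51524069 -0.99452038  1.16604403] [ 0.05362495  0.68835066 -0.72339321]
top 576.9352339240926 -0.12393278870792972 [ 0.33275382 -0.01158826  1.613194  ] [ 0.18032608 -0.00199288 -0.98360487]
wrist 391.0871880429074 -0.02658584528478633 [ 0.33103443 -0.59537237  0.38315343] [-0.27647096 -0.11044439 -0.95465483]
{'t': 0.15, 'q': array([ 1.07590248,  0.47764148,  0.02240061,  1.55614286, -0.01147915,
        1.10927359, -0.08312887]), 'qvel': array([ 0.00109603, -0.00284424, -0.00097098, -0.00337619,  0.0010019 ,
        0.00167306, -0.00075109]), 'joint_torque': array([ 2.52947219e-03, -5.83289802e+01,  1.53664548e+00, -2.72876054e+01,
       -5.41894545e-02,  1.45664415e-02,  1.05336492e-04]), 'tool_pos': array([ 0.25444051, -0.62478686,  0.24391954]), 'ee_rot': array([-3.08178384e+00, -6.03472891e-01,  6.11054059e-04]), 'wrist_force': array([ 0.98132515, -1.19631729,  0.5065764 ]), 'moment': array([ 0.03225303,  0.04588196, -0.05127607]), 'width': 0.999804559062975}
```

```bash
sleep 1
```

```text
(no output)
```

View pics/side0.png

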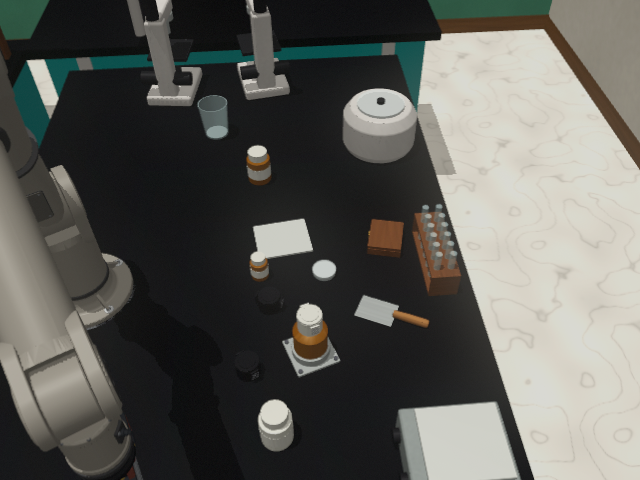

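View pics/top0.png

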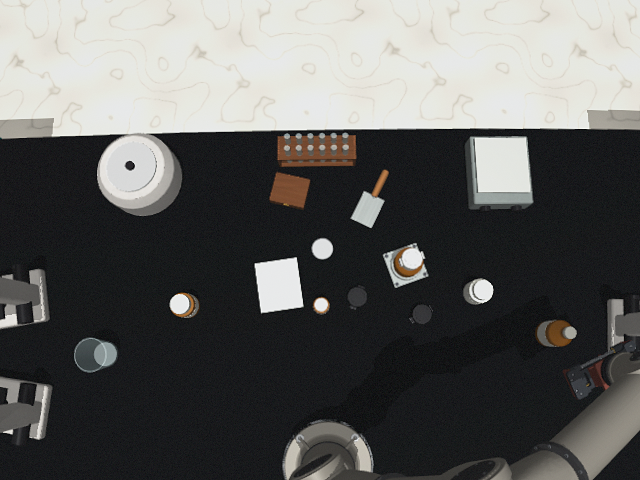

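View pics/wrist0.png

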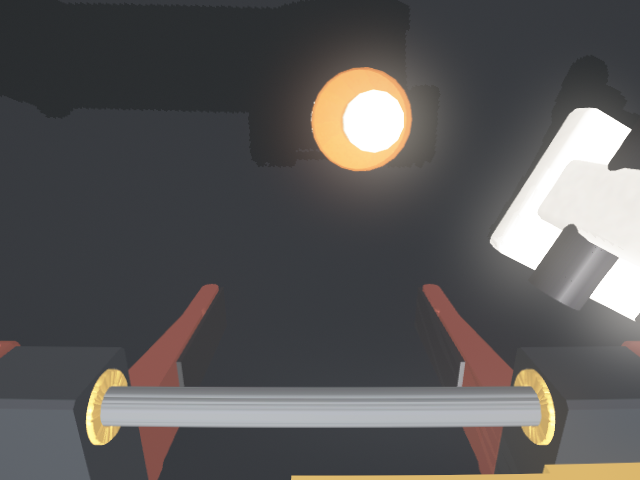

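Side view: the jar in its steel holder is at (311,340), with its white cap at (309,316); the tile is at (283,238). Top view: cap (411,258), tile (279,285). Cap candidates in the top view are the white one at (411,258), and black ones at (358,297) and (422,314). The white one fits: it has tabs and sits on the held jar. The white jar at (479,291) has a plain cap. I'll confirm with enlarged crops.

```bash
python3 - <<'E'
from h import *
a=cv2.imread('pics/top0.png')[230:300,370:450]; b=cv2.imread('pics/side0.png')[295:380,270:350]
a=cv2.resize(a,(400,350),interpolation=cv2.INTER_CUBIC);b=cv2.resize(b,(400,425),interpolation=cv2.INTER_CUBIC)
o=np.zeros((425,800,3),np.uint8);o[:350,:400]=a;o[:,400:]=b
cv2.imwrite('pics/crop0.png',o)
s=load('top0');print(plane(s,411,258,.142));t=load('side0');print(plane(t,309,312,.142))
im=s['image']
m=((im.min(2)>190)).astype(np.uint8);m[:220]=0;m[330:]=0;m[:,:240]=0;m[:,310:]=0
c=max(cv2.findContours(m,0,2)[0],key=cv2.contourArea);r=cv2.minAreaRect(c);print(r)
P=[plane(s,*p,.008)for p in cv2.boxPoints(r)];print(np.round(P,4),np.mean(P,0))
im=t['image'];m=((im.min(2)>150)).astype(np.uint8);m[:210]=0;m[265:]=0;m[:,:240]=0;m[:,330:]=0
c=max(cv2.findContours(m,0,2)[0],key=cv2.contourArea);c=cv2.approxPolyDP(c,6,True)[:,0];print(c)
P=[plane(t,*map(float,p),.008)for p in c];print(np.round(P,4),np.mean(P,0))
E
```

```text
[ 0.53928065 -0.22479356  0.142     ]
[ 0.54248691 -0.21957388  0.142     ]
((278.5586853027344, 284.9223937988281), (49.08439254760742, 42.56364822387695), 82.09283447265625)
[[0.5492 0.1973 0.008 ]
 [0.5641 0.0786 0.008 ]
 [0.4277 0.0607 0.008 ]
 [0.413  0.1778 0.008 ]] [0.48848804 0.12862227 0.008     ]
[[304 220]
 [255 226]
 [252 260]
 [312 249]]
[[0.5534 0.192  0.008 ]
 [0.4213 0.181  0.008 ]
 [0.4129 0.059  0.008 ]
 [0.5674 0.0833 0.008 ]] [0.48875208 0.12882757 0.008     ]
```

View pics/crop0.png

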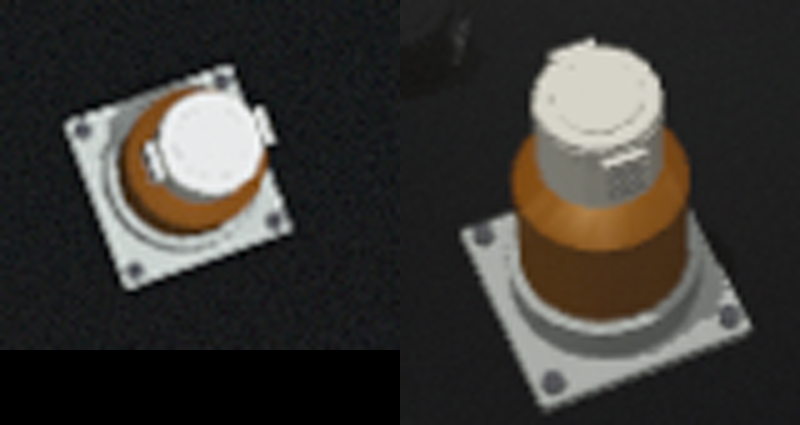

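The crop confirms it: the white cap has two side tabs, at about (155,160) and (263,125) in the crop, and sits on the held amber jar. Next I'll rise and move over it for a closer wrist view.

```bash
python3 - <<'E'
from h import *
from scipy.spatial.transform import Rotation as R
s=load('top0')
a=plane(s,370+263/5,230+118/5,.138);b=plane(s,370+155/5,230+153/5,.138)
d=a-b;print(a,b,(a+b)/2,np.degrees(np.arctan2(d[1],d[0])))
t=load('side0')
a=plane(t,270+(572-400)/5,295+47/5,.138);b=plane(t,270+(625-400)/5,295+157/5,.138)
d=a-b;print(a,b,(a+b)/2,np.degrees(np.arctan2(d[1],d[0])))
e=env.sense();M=R.from_rotvec(e['ee_rot']).as_matrix();print(M)
print('jaw',np.degrees(np.arctan2(M[1,1],M[0,1])))
E
```

```text
[ 0.55084291 -0.25606181  0.138     ] [ 0.53349673 -0.19914995  0.138     ] [ 0.54216982 -0.22760588  0.138     ] -73.04929081748217
[ 0.53426288 -0.19572785  0.138     ] [ 0.55235796 -0.25430249  0.138     ] [ 0.54331042 -0.22501517  0.138     ] 107.16713999255477
[[ 9.26141639e-01  3.77175383e-01 -6.27646441e-04]
 [ 3.77175881e-01 -9.26140898e-01  1.18010784e-03]
 [-1.36181412e-04 -1.32968011e-03 -9.99999107e-01]]
jaw -67.8411505882353
```

Request:
send_rows(
  targets="0 0 0.04 0 0 0;0 0 0.04 0 0 0;0.02 0.028 0.01 0 0 0;0.02 0.028 0 0 0 0;0.02 0.028 0 0 0 0;0.02 0.028 0 0 0 0;0.02 0.028 0 0 0 0;0.02 0.028 0 0 0 0;0.02 0.028 0 0 0 0;0.02 0.028 0 0 0 0",
)

```text
t: 0.98
tool_pos: [0.409, -0.396, 0.3336]
ee_rot: [-3.083, -0.574, 0.011]
wrist_force: [0.5, -0.9, -0.4]
width: 0.999
```

Request:
send_rows(
  targets="0.022 0.028 0 0 0 0;0.022 0.028 0 0 0 0;0.022 0.028 0 0 0 0;0.022 0.028 0 0 0 0;0.022 0.028 0 0 0 0;0.02 0.026 0 0 0 0;0 0 0 0 0 0;0 0 0 0 0 0",
)

```text
t: 1.65
tool_pos: [0.5467, -0.2107, 0.3324]
ee_rot: [-3.076, -0.593, 0.011]
wrist_force: [-0.5, -0.3, -0.1]
width: 1.001
```

```bash
python3 - <<'E'
from h import *
s=snap('wrist','w1.png');print(env.sense()['tool_pos'],proj(s,[.5427,-.226,.142]))
E
```

```text
[ 0.54687546 -0.2100076   0.33237312] [335.50383605 227.07991668]
```

View pics/w1.png

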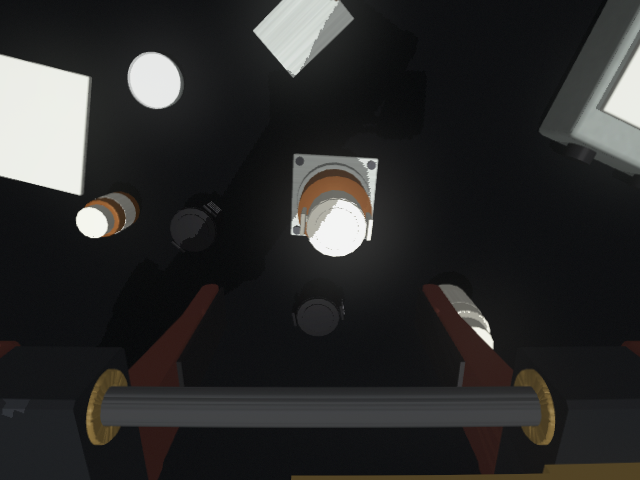

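The wrist view shows the cap at (336,227), where my estimate projects, with its tabs at about (303,222) and (369,230). I'll measure these more closely.

```bash
python3 - <<'E'
from h import *
s=load('w1');im=s['image']
g=im.min(2)
m=(g>170).astype(np.uint8);m2=np.zeros_like(m);m2[190:262,300:380]=m[190:262,300:380]
c=max(cv2.findContours(m2,0,2)[0],key=cv2.contourArea);print(cv2.minEnclosingCircle(c))
o=cv2.resize(cv2.cvtColor(im,cv2.COLOR_RGB2BGR)[145:265,275:395],(600,600),interpolation=cv2.INTER_CUBIC)
cv2.imwrite('pics/w1c.png',o)
E
```

```text
((336.1349792480469, 227.13714599609375), 30.029430389404297)
```

View pics/w1c.png

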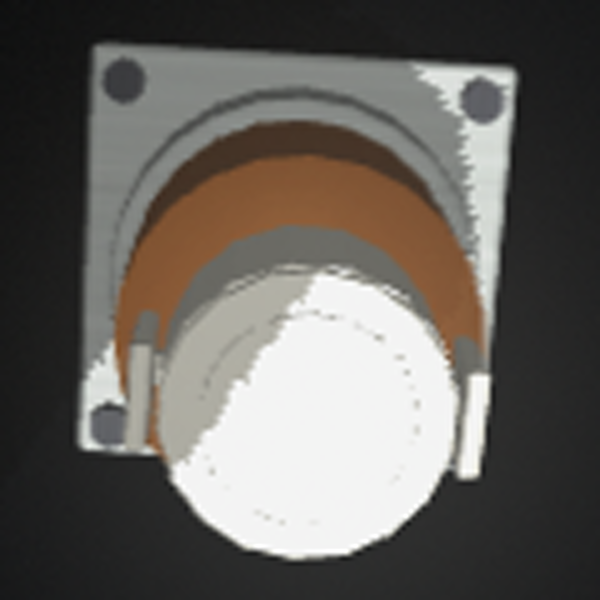

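```bash
python3 - <<'E'
from h import *
from scipy.spatial.transform import Rotation as R
s=load('w1');f=lambda u,v,z:plane(s,275+u/5,145+v/5,z)
print('top c',f(309,413,.142))
a=f(128,398,.138);b=f(485.5,427,.138);d=b-a;print(a,b,(a+b)/2,np.linalg.norm(d),np.degrees(np.arctan2(d[1],d[0])))
for p,q in(((131,345),(125,450)),((490,375),(481,480))):
    d=f(*p,.138)-f(*q,.138);print('edge',np.degrees(np.arctan2(d[1],d[0])))
F=[f(*p,.005) for p in((95,45),(517,67),(80,450))];d=F[1]-F[0];print('foot c',(F[1]+F[2])/2,np.degrees(np.arctan2(d[1],d[0])),np.linalg.norm(d),np.linalg.norm(F[2]-F[0]))
e=env.sense();M=R.from_rotvec(e['ee_rot']).as_matrix();print(e['tool_pos'],'jaw',np.degrees(np.arctan2(M[1,1],M[0,1])),M[:,2],e['q'])
E
```

```text
top c [ 0.54268905 -0.22723052  0.142     ]
[ 0.53224478 -0.19707854  0.138     ] [ 0.55104935 -0.25774494  0.138     ] [ 0.54164706 -0.22741174  0.138     ] 0.06351396728034937 -72.7783006737543
edge 17.827004279814354
edge 19.417083758759837
foot c [ 0.54156596 -0.22753329  0.005     ] -71.0012413648723 0.09908973418852508 0.09929751074156114
[ 0.54687546 -0.2100076   0.33237312] jaw -68.14399970664304 [-0.00811699  0.00897324 -0.9999268 ] [ 0.44112334  0.27795723 -0.22167495  1.64579447  0.0566233   1.23475634
 -0.98087274]
```

Request:
send_rows(
  targets="-0.002 -0.009 -0.02 -0.004 -0.004 -0.034;-0.002 -0.008 -0.03 -0.005 -0.004 -0.034;0 0 -0.03 0 0 0;0 0 -0.03 0 0 0;0 0 -0.02 0 0 0;0 0 0 0 0 0;0 0 0 0 0 0",
)

```text
t: 2.28
tool_pos: [0.5377, -0.2368, 0.1996]
ee_rot: [3.101, 0.466, 0.003]
wrist_force: [0.3, -0.3, 0.9]
width: 1.002
```

```bash
cat >> h.py <<'E'
from scipy.spatial.transform import Rotation as R
def st():
    e=env.sense();M=R.from_rotvec(e['ee_rot']).as_matrix()
    print('t',e['t'],'pos',e['tool_pos'].round(4),'jaw',np.degrees(np.arctan2(M[1,1],M[0,1])).round(2),'z',M[:,2].round(4),'F',e['wrist_force'].round(2),'M',e['moment'].round(3),'w',round(e['width'],3),'q7',e['q'][6].round(2))
    j=M[:,1];print('F along jaw',(e['wrist_force']@j).round(2),'to cap axis',(np.array([.542,-.2272])-e['tool_pos'][:2]).round(4))
E
python3 -c "
from h import *
st();s=snap('wrist','w2.png');snap('side','s2.png')
i=cv2.imread('pics/s2.png')[270:390,250:370];cv2.imwrite('pics/s2c.png',cv2.resize(i,(600,600),interpolation=2))"
```

```text
t 2.2833 pos [ 0.5377 -0.2368  0.1996] jaw -72.92 z [ 0.0028 -0.0054 -1.    ] F [ 0.33 -0.34  0.9 ] M [-0.009  0.03  -0.013] w 1.002 q7 -1.05
F along jaw 0.43 to cap axis [0.0043 0.0096]
```

View pics/w2.png

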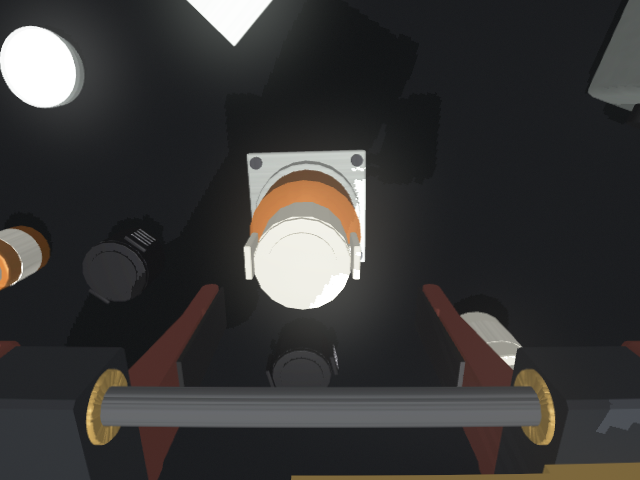

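View pics/s2c.png

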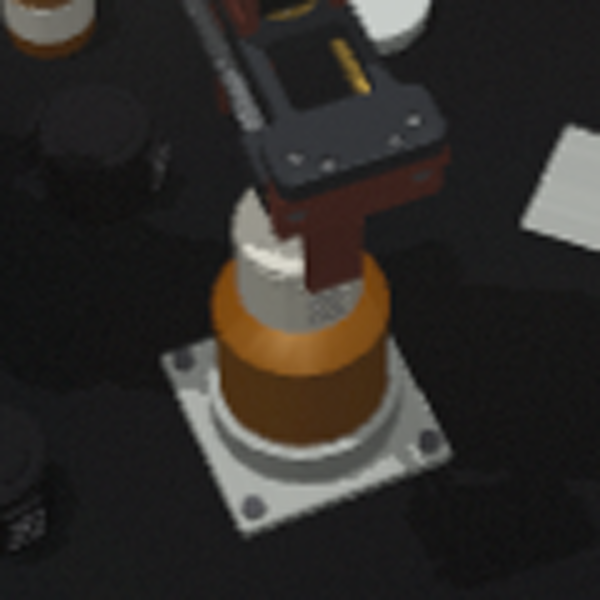

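Wrist: cap centre at (302,260), tabs at (250,258) and (356,262), fingers either side, with the tool about 10 mm off the axis. I'll refine the cap's position from this nearer view.

```bash
python3 - <<'E'
from h import *
s=load('w2');im=cv2.cvtColor(s['image'],cv2.COLOR_RGB2BGR)
cv2.imwrite('pics/w2c.png',cv2.resize(im[195:325,235:375],(700,650)[:2] if 0 else (640,594),interpolation=cv2.INTER_CUBIC))
E
```

```text
(no output)
```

View pics/w2c.png

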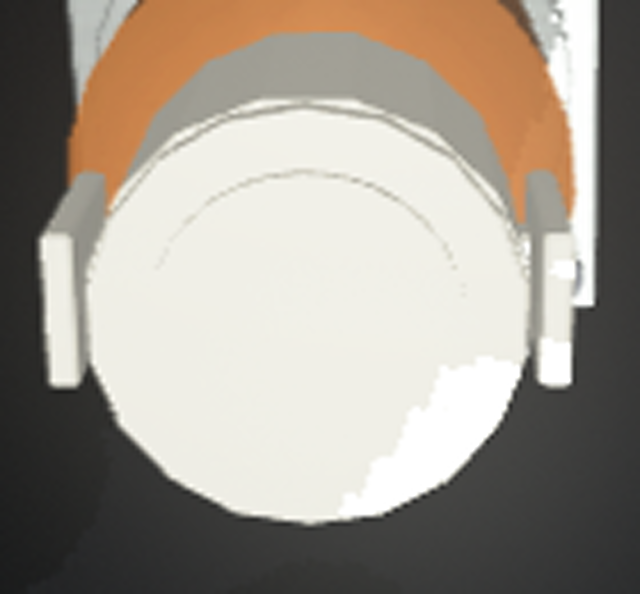

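```bash
python3 - <<'E'
from h import *
s=load('w2');k=640/140;f=lambda u,v,z:plane(s,235+u/k,195+v/k,z)
print('top c',f(307.5,312,.142), np.linalg.norm(f(87,312,.142)-f(528,312,.142)))
a=f(44,311,.138);b=f(573.5,310,.138);d=b-a;print((a+b)/2,np.linalg.norm(d),np.degrees(np.arctan2(d[1],d[0])))
for p,q in(((40,236),(48,386)),((574,236),(573,384))):
    d=f(*p,.138)-f(*q,.138);print('edge',np.degrees(np.arctan2(d[1],d[0])))
E
```

```text
top c [ 0.54301347 -0.2269244   0.142     ] 0.05183751776661873
[ 0.54174882 -0.2272953   0.138     ] 0.06350021101700797 -72.87187772473467
edge 16.664301644517185
edge 18.515680782998665
```

Request:
send_rows(
  targets="0.0025 0.005 0 0.003 0.0015 0;0.0023 0.0047 0 0.0025 0.0015 0;0 0 -0.015 0 0 0;0 0 -0.015 0 0 0;0 0 0 0 0 0;0 0 0 0 0 0",
)

```text
t: 2.88
tool_pos: [0.55, -0.2261, 0.1794]
ee_rot: [3.1, 0.467, 0.025]
wrist_force: [0.4, -0.1, 1.0]
width: 1.0
```

```bash
python3 -c "
from h import *
st()"
```

```text
t 2.8833 pos [ 0.55   -0.2261  0.1794] jaw -72.87 z [ 0.0168 -0.0039 -0.9999] F [ 0.41 -0.14  0.96] M [0.057 0.038 0.004] w 1.0 q7 -1.07
F along jaw 0.26 to cap axis [-0.008  -0.0011]
```

Request:
send_rows(
  targets="0 0 0 0 0 0;0 0 0 0 0 0;0 0 0 0 0 0",
)

```text
t: 3.13
tool_pos: [0.5519, -0.2257, 0.1825]
ee_rot: [3.098, 0.468, 0.031]
wrist_force: [-0.2, -0.9, -0.3]
width: 0.999
```

```bash
python3 -c "
from h import *
st()"
```

```text
t 3.1333 pos [ 0.5519 -0.2257  0.1825] jaw -72.81 z [ 0.0206 -0.0049 -0.9998] F [-0.24 -0.91 -0.34] M [-0.001  0.001  0.017] w 0.999 q7 -1.07
F along jaw 0.79 to cap axis [-0.0099 -0.0015]
```

Request:
send_rows(
  targets="-0.007 -0.001 0 0 0.0165 0;0 0 0 0 0 0;0 0 0 0 0 0",
)

```text
t: 3.38
tool_pos: [0.5449, -0.227, 0.1842]
ee_rot: [3.1, 0.469, 0.006]
wrist_force: [-0.2, -0.1, -0.3]
width: 0.999
```

```bash
python3 -c "
from h import *
st()"
```

```text
t 3.3833 pos [ 0.5449 -0.227   0.1842] jaw -72.81 z [ 0.0046 -0.0056 -1.    ] F [-0.22 -0.12 -0.27] M [0.052 0.044 0.039] w 0.999 q7 -1.07
F along jaw 0.05 to cap axis [-0.0029 -0.0002]
```

Request:
send_rows(
  targets="-0.0025 0 -0.005 0.0055 0.0045 0;0 0 -0.008 0 0 0;0 0 -0.003 0 0 0;0 0 0 0 0 0;0 0 0 0 0 0",
)

```text
t: 3.8
tool_pos: [0.5415, -0.2273, 0.166]
ee_rot: [-3.106, -0.468, 0.002]
wrist_force: [-0.1, 0.0, 0.2]
width: 1.003
```

```bash
python3 -c "
from h import *
st()"
```

```text
t 3.8 pos [ 0.5415 -0.2273  0.166 ] jaw -72.86 z [-1.3e-03  5.0e-04 -1.0e+00] F [-0.11  0.04  0.22] M [ 0.022 -0.015 -0.03 ] w 1.003 q7 -1.07
F along jaw -0.08 to cap axis [0.0005 0.0001]
```

Request:
send_rows(
  targets="0.0008 0.0001 -0.006 0 0 0;0 0 -0.008 0 0 0;0 0 -0.008 0 0 0;0 0 -0.006 0 0 0;0 0 -0.004 0 0 0;0 0 0 0 0 0;0 0 0 0 0 0",
)

```text
t: 4.38
tool_pos: [0.5419, -0.2267, 0.1293]
ee_rot: [-3.105, -0.469, 0.004]
wrist_force: [0.4, -1.0, -0.1]
width: 1.0
```

```bash
python3 -c "
from h import *
st()"
```

```text
t 4.3833 pos [ 0.5419 -0.2267  0.1293] jaw -72.83 z [-0.003   0.0014 -1.    ] F [ 0.37 -1.02 -0.07] M [ 0.049 -0.019  0.005] w 1.0 q7 -1.08
F along jaw 1.08 to cap axis [ 0.0001 -0.0005]
```

Now I'll close to just touching the tabs (64 mm, closure ≈ 0.27) and feel for imbalance.

Request:
send_rows(
  targets="0.0003 -0.0003 0 -0.001 -0.003 0;0 0 0 0 0 0;0 0 0 0 0 0;0 0 0 0 0 0",
  fingers=0.25,
)

```text
t: 4.72
tool_pos: [0.5426, -0.2272, 0.13]
ee_rot: [3.106, 0.469, 0.002]
wrist_force: [0.5, -0.1, 0.4]
width: 0.761
```

```bash
python3 -c "
from h import *
st()"
```

```text
t 4.7167 pos [ 0.5426 -0.2272  0.13  ] jaw -72.83 z [ 0.0013 -0.     -1.    ] F [ 0.46 -0.1   0.43] M [0.034 0.027 0.042] w 0.761 q7 -1.08
F along jaw 0.23 to cap axis [-0.0006  0.    ]
```

Request:
send_rows(
  targets="0 0 0 0 0 0;0 0 0 0 0 0;0 0 0 0 0 0",
  fingers=0.29,
)

```text
t: 4.97
tool_pos: [0.5425, -0.2267, 0.1302]
ee_rot: [-3.106, -0.469, -0.002]
wrist_force: [-0.9, 0.4, -0.7]
width: 0.71
```

```bash
python3 -c "
from h import *
st()"
```

```text
t 4.9667 pos [ 0.5425 -0.2267  0.1302] jaw -72.82 z [ 1.3e-03  4.0e-04 -1.0e+00] F [-0.94  0.44 -0.73] M [0.09  0.006 0.044] w 0.71 q7 -1.08
F along jaw -0.7 to cap axis [-0.0005 -0.0005]
```

Request:
send_rows(
  targets="0 -0.0003 0 0 0 0;0 0 0 0 0 0;0 0 0 0 0 0",
  fingers=0.34,
)

```text
t: 5.22
tool_pos: [0.5424, -0.2269, 0.1302]
ee_rot: [-3.106, -0.469, -0.002]
wrist_force: [0.1, 0.5, -1.3]
width: 0.662
```

```bash
python3 -c "
from h import *
st()"
```

```text
t 5.2167 pos [ 0.5424 -0.2269  0.1302] jaw -72.82 z [ 1.1e-03  5.0e-04 -1.0e+00] F [ 0.13  0.5  -1.25] M [0.074 0.004 0.046] w 0.662 q7 -1.08
F along jaw -0.44 to cap axis [-0.0004 -0.0003]
```

Request:
send_rows(
  targets="0 0 0 0 0 0;0 0 0 0 0 0;0 0 0 0 0 0;0 0 0 0 0 0",
  fingers=0.42,
)

```text
t: 5.55
tool_pos: [0.5424, -0.2269, 0.1304]
ee_rot: [-3.106, -0.469, -0.002]
wrist_force: [-0.7, -0.0, 0.1]
width: 0.606
```

```bash
python3 -c "
from h import *
st()"
```

```text
t 5.55 pos [ 0.5424 -0.2269  0.1304] jaw -72.81 z [ 1.e-03  5.e-04 -1.e+00] F [-0.74 -0.05  0.12] M [0.101 0.023 0.018] w 0.606 q7 -1.08
F along jaw -0.17 to cap axis [-0.0004 -0.0003]
```

Request:
send_rows(
  targets="0 0 0 0 0 0;0 -0.0002 0 0 0 0.03;0 0 0 0 0 0.03;0 0 0 0 0 0.03;0 0 0 0 0 0.03;0 0 0 0 0 0.03;0 0 0 0 0 0",
  fingers=0.48,
)

```text
t: 6.13
tool_pos: [0.5426, -0.2265, 0.1304]
ee_rot: [-3.059, -0.711, -0.002]
wrist_force: [0.8, 0.0, -0.6]
width: 0.607
```

```bash
python3 -c "
from h import *
st()"
```

```text
t 6.1333 pos [ 0.5426 -0.2265  0.1304] jaw -63.83 z [ 0.0011  0.0014 -1.    ] F [ 0.76  0.03 -0.64] M [0.131 0.031 0.014] w 0.607 q7 -0.95
F along jaw 0.31 to cap axis [-0.0006 -0.0007]
```

Request:
send_rows(
  targets="0 -0.0003 0 0 0 0.03;0 0 0 0 0 0.03;0 0 0 0 0 0.03;0 0 0 0 0 0.03;0 0 0 0 0 0.03;0 0 0 0 0 0.03;0 0 0 0 0 0.03;0 0 0 0 0 0.03;0 0 0 0 0 0",
)

```text
t: 6.88
tool_pos: [0.5421, -0.2265, 0.1304]
ee_rot: [-2.95, -1.074, -0.0]
wrist_force: [-0.5, 1.8, -0.6]
width: 0.606
```

```bash
python3 -c "
from h import *
st();snap('wrist','w3.png')"
```

```text
t 6.8833 pos [ 0.5421 -0.2265  0.1304] jaw -49.98 z [-6.0e-04  2.2e-03 -1.0e+00] F [-0.51  1.78 -0.64] M [0.07  0.066 0.025] w 0.606 q7 -0.73
F along jaw -1.69 to cap axis [-0.0001 -0.0007]
```

View pics/w3.png

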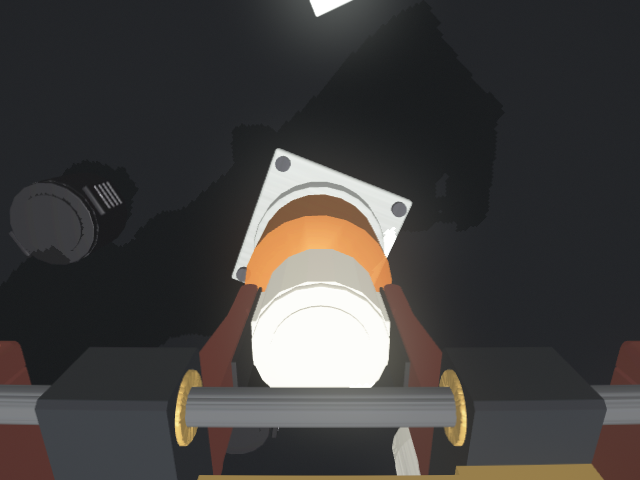

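The wrist view shows the cap centred between the fingers near (320,340), tabs flush, and the foot turned relative to the tool. So far it has turned 22.8°. I'll go on in finer steps, watching the moment.

Request:
send_rows(
  targets="0 -0.0004 0 0 0 0.02;0 0 0 0 0 0.02;0 0 0 0 0 0.02;0 0 0 0 0 0.02;0 0 0 0 0 0.02;0 0 0 0 0 0",
)

```text
t: 7.43
tool_pos: [0.5422, -0.2263, 0.1304]
ee_rot: [-2.888, -1.228, -0.0]
wrist_force: [-0.8, 1.9, 0.9]
width: 0.601
```

```bash
python3 -c "
from h import *
st()"
```

```text
t 7.4333 pos [ 0.5422 -0.2263  0.1304] jaw -43.92 z [-9.0e-04  2.8e-03 -1.0e+00] F [-0.83  1.95  0.94] M [0.231 0.101 0.004] w 0.601 q7 -0.64
F along jaw -1.95 to cap axis [-0.0002 -0.0009]
```

Request:
send_rows(
  targets="0 -0.0002 0 0 0 0.014;0 0 0 0 0 0.014;0 0 0 0 0 0.014;0 0 0 0 0 0",
)

```text
t: 7.77
tool_pos: [0.5421, -0.2263, 0.1304]
ee_rot: [-2.859, -1.295, -0.0]
wrist_force: [-1.2, 1.1, 0.9]
width: 0.602
```

```bash
python3 -c "
from h import *
st()"
```

```text
t 7.7667 pos [ 0.5421 -0.2263  0.1304] jaw -41.26 z [-0.0013  0.0031 -1.    ] F [-1.22  1.13  0.85] M [0.281 0.027 0.01 ] w 0.602 q7 -0.6
F along jaw -1.67 to cap axis [-0.0001 -0.0009]
```

Request:
send_rows(
  targets="0 -0.0002 0 -0.002 -0.001 0.014;0 0 0 0 0 0.014;0 0 0 0 0 0.014;0 0 0 0 0 0",
)

```text
t: 8.1
tool_pos: [0.542, -0.2262, 0.1304]
ee_rot: [-2.829, -1.362, -0.0]
wrist_force: [0.4, 0.8, 0.3]
width: 0.601
```

```bash
python3 -c "
from h import *
st()"
```

```text
t 8.1 pos [ 0.542  -0.2262  0.1304] jaw -38.58 z [-5.0e-04  1.2e-03 -1.0e+00] F [0.39 0.8  0.31] M [ 0.296  0.068 -0.054] w 0.601 q7 -0.56
F along jaw -0.19 to cap axis [ 0.    -0.001]
```

Request:
send_rows(
  targets="0 -0.0002 0 -0.001 -0.001 0.014;0 0 0 0 0 0.014;0 0 0 0 0 0.014;0 0 0 0 0 0",
)

```text
t: 8.43
tool_pos: [0.5419, -0.2262, 0.1304]
ee_rot: [-2.798, -1.428, -0.001]
wrist_force: [-0.4, 2.0, 0.5]
width: 0.61
```

```bash
python3 -c "
from h import *
st()"
```

```text
t 8.4333 pos [ 0.5419 -0.2262  0.1304] jaw -35.93 z [ 4.e-04  4.e-04 -1.e+00] F [-0.36  1.97  0.46] M [ 0.324  0.118 -0.104] w 0.61 q7 -0.52
F along jaw -1.45 to cap axis [ 0.0001 -0.001 ]
```

```bash
python3 -c "
from h import *
for i in range(5):
    env.snapshot('top');print(env.sense()['moment'].round(3))
st()"
```

```text
[ 0.366  0.129 -0.095]
[ 0.335  0.16  -0.025]
[ 0.392  0.082 -0.11 ]
[ 0.379  0.143 -0.126]
[ 0.346  0.133 -0.055]
t 8.6833 pos [ 0.5419 -0.2262  0.1304] jaw -36.0 z [ 3.e-04  3.e-04 -1.e+00] F [-0.2   0.9   0.66] M [ 0.346  0.133 -0.055] w 0.611 q7 -0.52
F along jaw -0.69 to cap axis [ 0.0001 -0.001 ]
```

Request:
send_rows(
  targets="0 0 0 0 0 0.012;0 0 0 0 0 0",
)

```text
t: 8.85
tool_pos: [0.5419, -0.2262, 0.1304]
ee_rot: [-2.79, -1.444, -0.001]
wrist_force: [-0.6, 1.6, 0.9]
width: 0.603
```

```bash
python3 -c "
from h import *
for i in range(6):
    env.snapshot('top');print(env.sense()['moment'].round(3))
st()"
```

```text
[ 0.451  0.143 -0.075]
[ 0.378  0.09  -0.092]
[ 0.39   0.087 -0.127]
[ 0.405  0.119 -0.141]
[ 0.279  0.147 -0.091]
[ 0.356  0.169 -0.053]
t 9.15 pos [ 0.5419 -0.2262  0.1304] jaw -35.3 z [ 3.e-04  4.e-04 -1.e+00] F [-1.    1.98  0.97] M [ 0.356  0.169 -0.053] w 0.604 q7 -0.51
F along jaw -1.96 to cap axis [ 0.0001 -0.001 ]
```

Request:
send_rows(
  targets="0 0 0 0 0 0.014;0 0 0 0 0 0",
)

```text
t: 9.32
tool_pos: [0.5419, -0.2262, 0.1304]
ee_rot: [-2.779, -1.464, -0.001]
wrist_force: [-1.6, 1.5, 0.7]
width: 0.603
```

```bash
cat >> h.py <<'E'
def mz(n=6):
    a=[]
    for i in range(n):
        env.snapshot('top');e=env.sense();a.append(np.r_[e['moment'],e['wrist_force']])
    print('mean M,F',np.mean(a,0).round(3),'sd',np.std(a,0).round(3)[2]);st()
E
python3 -c "
from h import *
mz()"
```

```text
mean M,F [ 0.35   0.121 -0.132 -1.121  1.723  0.619] sd 0.02
t 9.6167 pos [ 0.5419 -0.2262  0.1304] jaw -34.49 z [ 3.e-04  3.e-04 -1.e+00] F [-1.81  1.23 -0.71] M [ 0.33   0.168 -0.139] w 0.606 q7 -0.5
F along jaw -2.19 to cap axis [ 0.0001 -0.001 ]
```

Request:
send_rows(
  targets="0 0 0 0 0 0.012;0 0 0 0 0 0",
)

```text
t: 9.78
tool_pos: [0.5419, -0.2262, 0.1304]
ee_rot: [-2.771, -1.481, -0.001]
wrist_force: [-0.9, 2.3, 0.1]
width: 0.607
```

```bash
python3 -c "
from h import *
mz(8);snap('wrist','w4.png')
i=cv2.imread('pics/w4.png')[230:430,200:440];cv2.imwrite('pics/w4c.png',cv2.resize(i,(720,600),interpolation=2))
"
```

```text
mean M,F [ 0.402  0.135 -0.158 -0.772  1.615  0.919] sd 0.02
t 10.1833 pos [ 0.5419 -0.2262  0.1304] jaw -33.8 z [ 3.e-04  3.e-04 -1.e+00] F [-0.55  1.74  0.33] M [ 0.404  0.157 -0.175] w 0.602 q7 -0.49
F along jaw -1.43 to cap axis [ 0.0001 -0.001 ]
```

View pics/w4c.png

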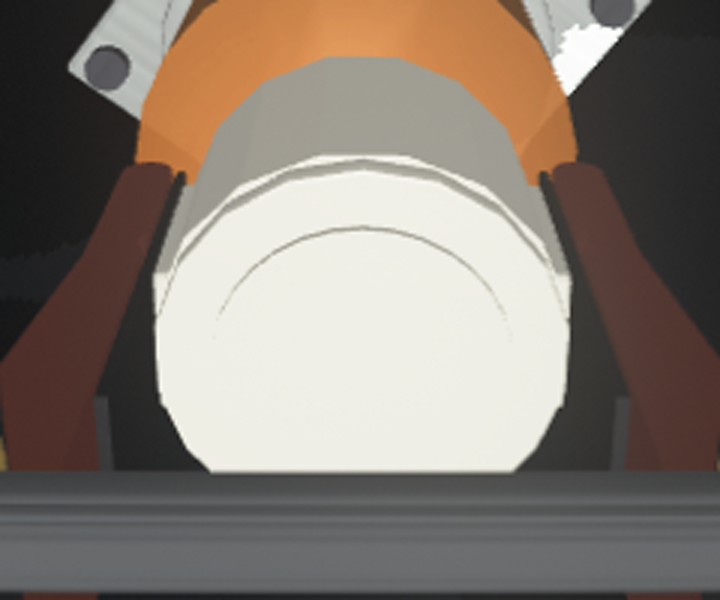

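Moment rises steadily at about 2.2 N m/rad up to 0.16 N m, so this is the stop, met near 37° (cap still symmetric between the fingers in the crop). I'll back off about 0.05 rad so it doesn't drag, then lift.

Request:
send_rows(
  targets="0 0 0 0 0 -0.025;0 0 0 0 0 -0.02;0 0 0 0 0 0",
)

```text
t: 10.48
tool_pos: [0.5419, -0.2262, 0.1304]
ee_rot: [-2.807, -1.411, -0.0]
wrist_force: [-1.0, 1.6, 0.4]
width: 0.603
```

```bash
python3 -c "
from h import *
mz(4)"
```

```text
mean M,F [ 0.345  0.103 -0.054 -0.983  1.48   0.576] sd 0.029
t 10.6833 pos [ 0.5419 -0.2262  0.1304] jaw -36.5 z [ 3.e-04  3.e-04 -1.e+00] F [-1.35  1.63  0.2 ] M [ 0.335  0.134 -0.071] w 0.605 q7 -0.53
F along jaw -2.05 to cap axis [ 0.0001 -0.001 ]
```

Request:
send_rows(
  targets="0 0 0 0 0 -0.02;0 0 0 0 0 0;0 0 0.001 0 0 0;0 0 0.001 0 0 0;0 0 0.001 0 0 0",
)

```text
t: 11.1
tool_pos: [0.5418, -0.2262, 0.1329]
ee_rot: [-2.82, -1.383, -0.0]
wrist_force: [0.2, 1.6, -2.8]
width: 0.605
```

```bash
python3 -c "
from h import *
mz(4)"
```

```text
mean M,F [ 0.27   0.028 -0.007  0.053  1.074 -1.507] sd 0.029
t 11.3 pos [ 0.5419 -0.2262  0.1331] jaw -37.75 z [ 2.e-04  3.e-04 -1.e+00] F [ 0.55  0.19 -2.05] M [0.291 0.061 0.043] w 0.604 q7 -0.55
F along jaw 0.32 to cap axis [ 0.0001 -0.001 ]
```

The cap is lifting freely (about 2 N down-force). I'll continue straight up.

Request:
send_rows(
  targets="0 0 0.003 0 0 0;0 0 0.004 0 0 0;0 0 0.004 0 0 0;0 0 0.004 0 0 0;0 0 0.004 0 0 0;0 0 0.002 0 0 0",
)

```text
t: 11.8
tool_pos: [0.5414, -0.2275, 0.1562]
ee_rot: [2.821, 1.382, -0.001]
wrist_force: [-0.5, 1.2, -1.5]
width: 0.606
```

```bash
python3 -c "
from h import *
mz(3)"
```

```text
mean M,F [ 0.155  0.281  0.007 -0.867  0.788  0.363] sd 0.053
t 11.95 pos [ 0.5415 -0.2274  0.1558] jaw -37.78 z [-3.e-04 -1.e-03 -1.e+00] F [ 0.26  0.71 -0.14] M [0.138 0.197 0.064] w 0.605 q7 -0.54
F along jaw -0.23 to cap axis [0.0005 0.0002]
```

Request:
send_rows(
  targets="0 0 0.004 0 0 0;0 0 0.005 0 0 0;0 0 0.005 0 0 0;0 0 0.005 0 0 0;0 0 0.01 0 0 0;0 0 0.02 0 0 0;0 0 0.02 0 0 0;0 0 0.01 0 0 0;0 0 0 0 0 0",
)

```text
t: 12.7
tool_pos: [0.5421, -0.228, 0.2418]
ee_rot: [2.819, 1.381, 0.002]
wrist_force: [-0.4, -0.1, -0.7]
width: 0.608
```

```bash
python3 -c "
from h import *
st();snap('side','s5.png');snap('wrist','w5.png')
"
```

```text
t 12.7 pos [ 0.5421 -0.228   0.2418] jaw -37.79 z [ 0.0021 -0.0019 -1.    ] F [-0.41 -0.1  -0.72] M [-0.032 -0.063 -0.032] w 0.608 q7 -0.49
F along jaw -0.27 to cap axis [-0.0001  0.0008]
```

View pics/s5.png

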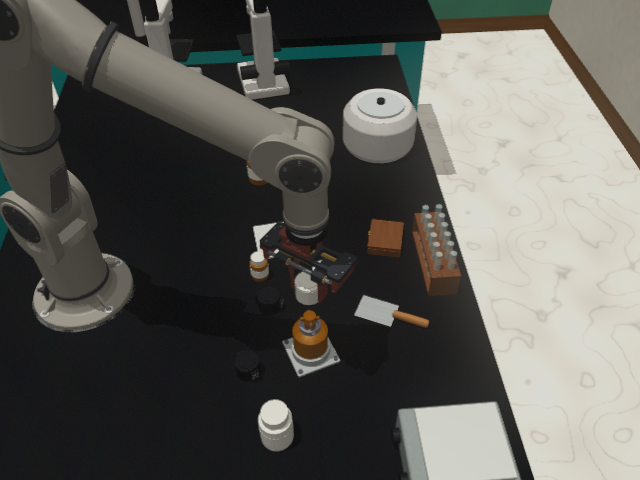

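View pics/w5.png

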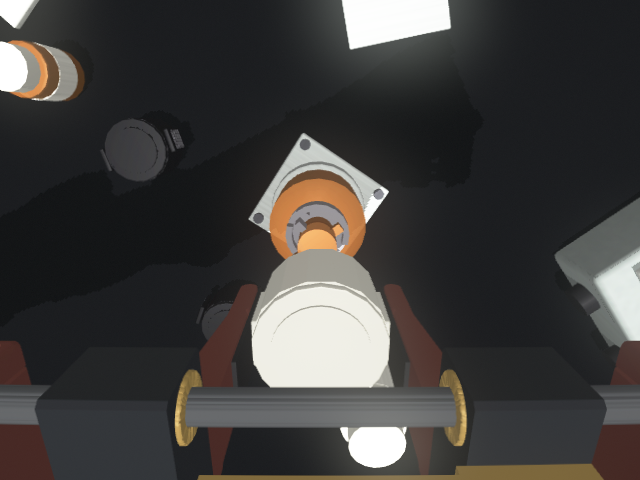

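Side view: the cap hangs in the gripper at (307,288) and the bare neck shows at (311,325); bystanders have not moved. Next I'll carry it to the tile.

Request:
send_rows(
  targets="-0.002 0.015 0 0 0 0;-0.005 0.03 0 0 0 0;-0.005 0.033 0 0 0 0;-0.005 0.033 0 0 0 0;-0.005 0.033 0 0 0 0;-0.005 0.033 0 0 0 0;-0.005 0.033 0 0 0 0;-0.005 0.033 0 0 0 0;-0.005 0.03 0 0 0 0;-0.004 0.02 0 0 0 0;-0.002 0.01 0 0 0 0;0 0 0 0 0 0;0 0 0 0 0 0",
)

```text
t: 13.88
tool_pos: [0.472, 0.0982, 0.2251]
ee_rot: [-2.806, -1.386, 0.035]
wrist_force: [0.1, -0.1, -0.2]
width: 0.608
```

```bash
python3 -c "
from h import *
st();print(np.array([.4885,.1287])-env.sense()['tool_pos'][:2])
"
```

```text
t 13.8833 pos [0.472  0.0982 0.2251] jaw -37.44 z [-2.530e-02  9.000e-04 -9.997e-01] F [ 0.12 -0.09 -0.19] M [ 0.002 -0.09  -0.001] w 0.608 q7 -1.12
F along jaw 0.16 to cap axis [ 0.07   -0.3254]
[0.01652291 0.03048073]
```

Request:
send_rows(
  targets="0.008 0.012 0 -0.001 -0.012 0;0.006 0.012 0 0 -0.01 0;0 0.004 -0.01 0 0 0;0 0 -0.02 0 0 0;0 0 -0.02 0 0 0;0 0 -0.02 0 0 0;0 0 -0.01 0 0 0;0 0 0 0 0 0;0 0 0 0 0 0",
)

```text
t: 14.63
tool_pos: [0.4827, 0.1178, 0.1354]
ee_rot: [-2.824, -1.377, 0.02]
wrist_force: [0.6, 0.2, -1.4]
width: 0.601
```

```bash
python3 -c "
from h import *
st();print(np.array([.4885,.1287])-env.sense()['tool_pos'][:2])
"
```

```text
t 14.6333 pos [0.4827 0.1178 0.1354] jaw -38.02 z [-0.0117 -0.0057 -0.9999] F [ 0.56  0.23 -1.43] M [-0.034 -0.119  0.021] w 0.601 q7 -1.27
F along jaw 0.31 to cap axis [ 0.0593 -0.345 ]
[0.0058022  0.01087787]
```

Request:
send_rows(
  targets="0.005 0.01 0 0.005 -0.011 0;0 0 -0.015 0 0 0;0 0 -0.02 0 0 0;0 0 -0.015 0 0 0;0 0 -0.005 0 0 0;0 0 0 0 0 0;0 0 0 0 0 0",
)

```text
t: 15.22
tool_pos: [0.4948, 0.1321, 0.0851]
ee_rot: [2.824, 1.372, 0.024]
wrist_force: [-0.0, -0.4, -0.7]
width: 0.607
```

```bash
python3 -c "
from h import *
st();print(np.array([.4885,.1287])-env.sense()['tool_pos'][:2]);snap('wrist','w6.png')
"
```

```text
t 15.2167 pos [0.4948 0.1321 0.0851] jaw -38.18 z [ 0.0148  0.005  -0.9999] F [-0.02 -0.38 -0.67] M [-0.028 -0.014  0.011] w 0.607 q7 -1.36
F along jaw 0.21 to cap axis [ 0.0472 -0.3593]
[-0.0062678  -0.00343854]
```

View pics/w6.png

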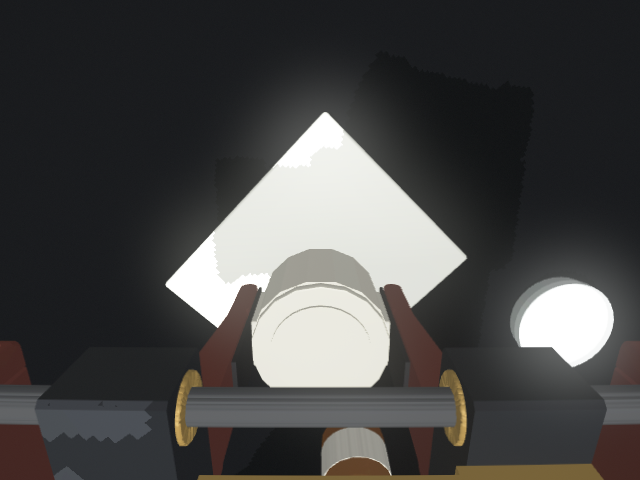

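Over the tile, with the cap level in the jaws at (320,335). Lower slowly.

Request:
send_rows(
  targets="-0.004 -0.002 0 -0.004 0.013 0;0 0 -0.01 0 0 0;0 0 -0.01 0 0 0;0 0 -0.008 0 0 0;0 0 -0.002 0 0 0;0 0 0 0 0 0",
)

```text
t: 15.77
tool_pos: [0.4926, 0.1305, 0.0552]
ee_rot: [2.826, 1.371, 0.01]
wrist_force: [0.1, 0.1, -1.0]
width: 0.61
```

```bash
python3 -c "
from h import *
st();print(np.array([.4885,.1287])-env.sense()['tool_pos'][:2])
"
```

```text
t 15.7667 pos [0.4926 0.1305 0.0552] jaw -38.23 z [ 0.0064  0.002  -1.    ] F [ 0.14  0.06 -1.02] M [ 0.02  -0.044  0.013] w 0.61 q7 -1.39
F along jaw 0.07 to cap axis [ 0.0494 -0.3577]
[-0.00411447 -0.00178961]
```

Request:
send_rows(
  targets="-0.001 0 -0.003 -0.002 0.006 0;0 0 -0.004 0 0 0;0 0 -0.003 0 0 0;0 0 -0.002 0 0 0;0 0 0 0 0 0",
)

```text
t: 16.18
tool_pos: [0.4913, 0.1306, 0.0415]
ee_rot: [-2.826, -1.372, 0.002]
wrist_force: [-0.4, -0.7, 0.9]
width: 0.603
```

```bash
python3 -c "
from h import *
st()
"
```

```text
t 16.1833 pos [0.4913 0.1306 0.0415] jaw -38.22 z [-1.1e-03 -4.0e-04 -1.0e+00] F [-0.4  -0.74  0.86] M [-0.047 -0.03  -0.008] w 0.603 q7 -1.4
F along jaw 0.14 to cap axis [ 0.0507 -0.3578]
```

Request:
send_rows(
  targets="0 0 -0.001 0 0 0;0 0 -0.001 0 0 0;0 0 0 0 0 0",
)

```text
t: 16.43
tool_pos: [0.4914, 0.1306, 0.0394]
ee_rot: [-2.826, -1.372, 0.001]
wrist_force: [-0.5, 0.6, 0.2]
width: 0.606
```

```bash
python3 -c "
from h import *
mz(3)
"
```

```text
mean M,F [-0.047 -0.017  0.001  0.123  0.086 -0.581] sd 0.012
t 16.5833 pos [0.4915 0.1306 0.0396] jaw -38.22 z [-6.e-04 -2.e-04 -1.e+00] F [ 0.96  1.1  -1.04] M [-0.065  0.014 -0.013] w 0.606 q7 -1.4
F along jaw 0.08 to cap axis [ 0.0505 -0.3578]
```

Request:
send_rows(
  targets="0 0 -0.0007 0 0 0;0 0 -0.0005 0 0 0;0 0 0 0 0 0",
)

```text
t: 16.83
tool_pos: [0.4918, 0.1307, 0.0386]
ee_rot: [2.826, 1.371, 0.0]
wrist_force: [0.2, 0.6, -0.9]
width: 0.609
```

```bash
python3 -c "
from h import *
mz(3)
"
```

```text
mean M,F [-0.015 -0.036 -0.018 -0.229 -0.058 -0.925] sd 0.025
t 16.9833 pos [0.4917 0.1307 0.0387] jaw -38.23 z [ 0. -0. -1.] F [-1.33  0.41 -1.32] M [ 0.006 -0.052  0.013] w 0.609 q7 -1.41
F along jaw -1.3 to cap axis [ 0.0503 -0.3579]
```

Request:
send_rows(
  targets="0 0 -0.0008 0 0 0;0 0 -0.0006 0 0 0;0 0 0 0 0 0",
)

```text
t: 17.23
tool_pos: [0.4919, 0.1307, 0.0385]
ee_rot: [2.825, 1.371, 0.0]
wrist_force: [0.5, 0.5, -1.5]
width: 0.601
```

```bash
python3 -c "
from h import *
mz(3)
"
```

```text
mean M,F [-2.600e-02  2.700e-02 -1.000e-03 -4.170e-01  4.400e-02  1.301e+00] sd 0.016
t 17.3833 pos [0.492  0.1309 0.0383] jaw -38.23 z [ 7.e-04 -5.e-04 -1.e+00] F [-1.01 -0.93  2.96] M [-0.063  0.086 -0.016] w 0.604 q7 -1.41
F along jaw -0.21 to cap axis [ 0.05   -0.3581]
```

Contact at TCP z = 0.0383, as predicted (Fz +2 N over free hang). Now I'll open gently, partly first.

Request:
send_rows(
  targets="0 0 0 0 0 0;0 0 0 0 0 0;0 0 0 0 0 0",
  fingers=0.3,
)

```text
t: 17.63
tool_pos: [0.492, 0.1308, 0.0381]
ee_rot: [2.826, 1.371, 0.001]
wrist_force: [-0.3, -0.3, 1.8]
width: 0.701
```

Request:
send_rows(
  targets="0 0 0 0 0 0;0 0 0 0 0 0;0 0 0 0 0 0;0 0 0 0 0 0",
  fingers=0.05,
)

```text
t: 17.97
tool_pos: [0.4921, 0.1308, 0.0379]
ee_rot: [2.826, 1.371, 0.0]
wrist_force: [0.1, -0.1, 0.2]
width: 0.94
```

```bash
python3 -c "
from h import *
st();snap('wrist','w7.png')
"
```

```text
t 17.9667 pos [0.4921 0.1308 0.0379] jaw -38.24 z [ 5.e-04 -4.e-04 -1.e+00] F [ 0.06 -0.1   0.23] M [-0.06  -0.033 -0.024] w 0.94 q7 -1.41
F along jaw 0.11 to cap axis [ 0.0499 -0.358 ]
```

View pics/w7.png

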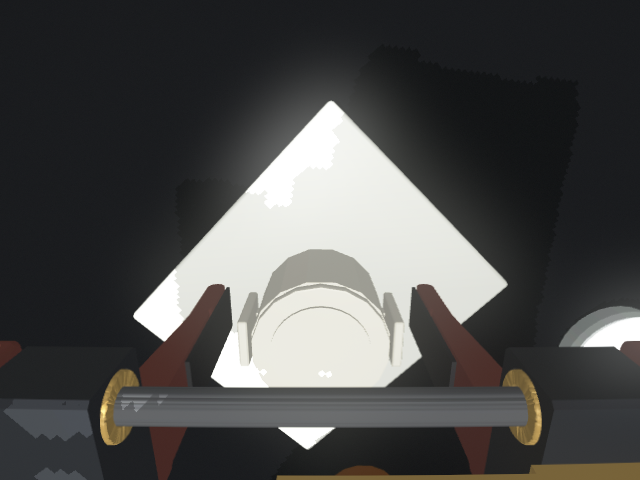

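The tabs are out at (246,325) and (396,325), and both fingers are clear of them. Retreat straight up.

Request:
send_rows(
  targets="0 0 0.004 0 0 0;0 0 0.008 0 0 0;0 0 0.01 0 0 0;0 0 0.015 0 0 0;0 0 0.02 0 0 0;0 0 0.03 0 0 0;0 0 0.03 0 0 0;0 0 0.03 0 0 0;0 0 0.03 0 0 0;0 0 0.02 0 0 0;0 0 0 0 0 0;0 0 0 0 0 0",
)

```text
t: 19.02
tool_pos: [0.4887, 0.1316, 0.2533]
ee_rot: [2.824, 1.375, 0.006]
wrist_force: [-0.4, -0.2, 0.6]
width: 0.951
```

```bash
python3 -c "
from h import *
st();snap('wrist','w8.png');snap('side','s8.png')
a=cv2.imread('pics/s0.png') if 0 else cv2.imread('pics/side0.png');b=cv2.imread('pics/s8.png')
i=b[180:330,220:420];cv2.imwrite('pics/s8c.png',cv2.resize(i,(800,600),interpolation=2))
"
```

```text
t 19.0167 pos [0.4887 0.1316 0.2533] jaw -38.06 z [ 3.7e-03  9.0e-04 -1.0e+00] F [-0.45 -0.17  0.58] M [-0.002  0.027  0.041] w 0.951 q7 -1.19
F along jaw -0.24 to cap axis [ 0.0533 -0.3588]
```

View pics/w8.png

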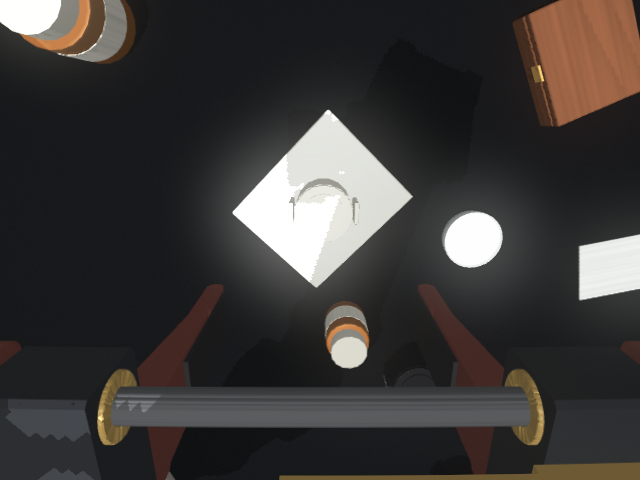

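View pics/s8.png

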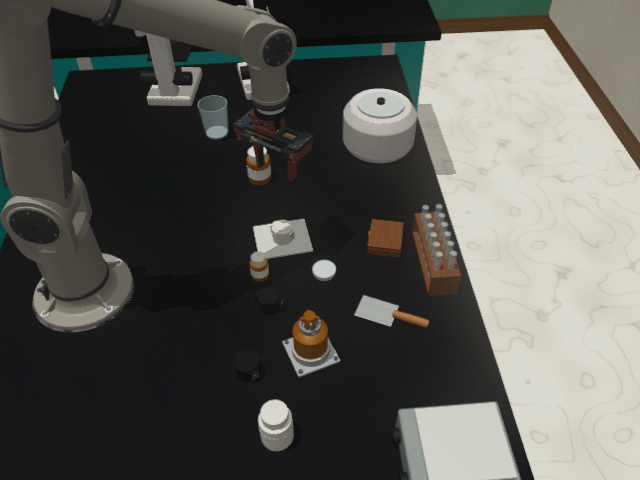

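Wrist view: the cap stands upright mid-tile at (324,208). Side view: cap at (282,232), and every bystander is at its original pixels. Handing in.

```bash
python3 -c "
from h import *
s=load('w8');print(plane(s,324,211,.050))
print(env.finish_job());st()"
```

```text
[0.49434061 0.13071058 0.05      ]
the job is handed in; nothing more can be done
None
the job is handed in; nothing more can be done
```

The white cap is off the held jar and standing open side down on the tile, released, and the job is handed in. It took about 19 s of the 72 s allowed.

- **Turning:** I squeezed both tabs fully in (opening about 53 mm) and turned the cap about 39° counterclockwise. The moment rose steadily to about 0.16 N m, below the 0.25 N m that harms. I backed off about 4° and lifted the cap straight off with only 1–3 N of pull.
- **Setting down:** it touched the tile at the height I predicted, with about 2–3 N at the wrist.
- **Last checks:** the pictures show the cap upright about 6 mm from the tile's middle. The fingers are clear, and no bystander has visibly moved.
- **Disagreements:** the moment rose at about 2.2 N m/rad rather than the stated 4. I took this as give in the grip and still treated it as the stop. The tool also sat up to 1 mm off my estimate of the jar axis while turning, with about 2 N sideways.

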